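Clamp the round tin's lid in the screw press

TASK

The lid of the round tin has to be held down while its seal sets. On the screw press that holds the round tin, take the crank by its knob and wind it clockwise (seen from above) until the foot meets the lid, then give it another half turn, not much more or less, and let go. Leave the other press, with the flat tub in it, as it is.

Things in the scene. Friction and masses are not known exactly. Their poses are not given: they have to be found in the camera images.
- press_a_knob (a point): Centre of the upright round wooden knob (22 mm across, 40 mm tall, spins freely) on the crank of the press holding the round tin: the press's highest part, 55 mm from the vertical screw axis, on a flat steel arm that ends just below it. It circles clockwise (from above) sinking 30 mm a turn; about 3 N turns it, 5 N once pressing. The screw is self-locking.
- press_a_spring_foot (a point): Centre of the underside of the round steel foot (60 mm) of that press; its x, y give the screw axis. It sinks 30 mm per crank turn without turning, and stays once it meets the lid, while the spring above it shortens. The press is fixed: aluminium base 130 x 180 x 12 mm, two columns 148 mm apart, a grey beam across them (top at 165 mm, column nuts to 175 mm).
- press_a_spring (a joint): Squeeze (m) of the coil spring between screw and foot of that press: 0 while the foot hangs free, then growing by 0.030 per crank turn (0.0048 per rad) after the foot meets the lid, so half a turn past contact reads 0.015. Preload 5 N, then 0.8 N/mm; it bottoms at 0.026.
- tin_lid (a point): Centre of the lid (top) of the round tin, 75 mm in diameter and 58 mm tall, which stands loose on its press's base under the foot. The gap from foot to lid is 8 to 20 mm at the start.
- press_b_knob (a point): Centre of the crank knob of the other press, alike in build, which holds a flat oblong tub (63 x 105 x 26 mm). Not to be moved.

How it is judged:
On the way:
1. the foot has come down onto the round tin's lid, with the spring hardly squeezed yet (value of joint press_a_spring between 0.001 and 0.007 m and horizontal distance between press_a_spring_foot and tin_lid below 0.02 m), for 0.05 s.
At the end, for the whole second after the job is handed in: The foot stands on the round tin's lid with the crank half a turn (180 degrees, give or take 45) past first contact, that is the spring squeezed by 11 to 19 mm and at rest; the tin stands upright within 20 mm of the screw axis (value of joint press_a_spring between 0.01125 and 0.01875 m and horizontal distance between press_a_spring_foot and tin_lid below 0.02 m and z of press_a_spring_foot in the frame of tin_lid below 0.003 m and angle between tin_lid's own z axis and vertical below 0.1 rad and velocity of joint press_a_spring between -0.002 and 0.002 m/s); the robot touches nothing.
It fails at once if the press is overtightened: the crank goes more than 250 degrees past contact (spring squeezed over 21 mm) (value of joint press_a_spring above 0.021 m).
It fails at once if the crank of the other press is moved (its knob by over 20 mm) (distance of press_b_knob from where it was at the start of the episode above 0.02 m).
It also fails if it takes over 51 s, if anything falls off the work surface, if the arm or the gripper's body presses on something with over 40 N, if the wrist force passes 120 N, or if a joint passes its speed limit or range.

ROBOT

A 6-joint arm with a two-finger parallel gripper is mounted at the origin on a cart in front of the work surface, level with it; the furniture and walls round the work are solid. World frame = base frame: x ahead of the robot, y to its left, z up, the work surface at z = 0. Lengths are in m, angles in rad, forces in N, time in s.
With the tool pointing down it reaches from about 0.25 to 0.775 m from the base axis. Payload 4 kg.
Tool frame: the origin (TCP) lies at the centre of the arm's flange, where the gripper is bolted on; the fingertips stand 199 mm ahead of it and the grasp point (between the pads) lies 180 mm ahead of it; z points along the fingers, y is the line along which they close (so a half turn about z gives the same grasp; the last joint's range is limited). The gripper opens to 94 mm and grips with 3 to 60 N. Pads are 16 mm wide; open, the fingers measure 119 mm over their backs; the gripper's body (75 mm by 177 mm) begins 78 mm behind the grasp point.
Start: joints at [-1.332, 0.087, 1.371, -0, 1.684, -0.103], TCP at [0.184, -0.518, 0.405] pointing down, gripper open.
Joint ranges: [-3.1, 3.1], [-0.76, 2.03], [0.27, 2.55], [-1.08, 4.22], [0.17, 2.65], [-2.57, 2.57]. Speed limits (rad/s): [2.79, 2.79, 3.14, 3.14, 3.14, 3.14].

INTERFACE

Orientations are given as [roll, pitch, yaw] about the fixed x, y, z axes, in that order (R = Rz(yaw) Ry(pitch) Rx(roll)).
In Python, from bench import robot, eyes, models gives the robot as it stands.
- The arm moves only by the tool step_arm, never from a script. Its argument "commands" is a list that holds one entry, the list of rows, each a list of 7 numbers: the shift along the tool's x, y, z in mm, then the turn, a rotation vector about the tool's x, y, z in rad, then the finger opening in mm, from 0 to 94. In form: [[[tx, ty, tz, wx, wy, wz, gripper], ...]]. A call has 1 to 20 rows; each row shifts and turns the commanded pose from where the row before left it, along the tool's axes as they then stand; what a row does not reach is not made up. A row lasts 1/8 s, in which the tool goes at most 62.5 mm and 10.7 degrees, less where a joint would pass 70% of its speed; a pose out of reach is approached as far as the arm can. A call is refused whole if a number of a shift passes 62.5 or a number of a turn 0.188, either way. A call with a gripper value outside its range is refused whole. The fingers move at their own pace and stop on an object; the grip force is fixed at half the most. Time passes only in rows, so rows that do not move let the fingers close. It gives the time, the measured TCP pose, the force, the opening and the grip force at its end, in the units of the state.
- robot.get_obs(): the state, without advancing time (a new reading comes with each control period).
- eyes.snapshot(name): name is "side" or "top"; returns a dict with "color" (480x640x3 uint8, red, green, blue), "camera_matrix" (3x3 intrinsics, pixels), "eye" and "rotation" of the camera in the world. Camera axes: x right, y up, looking along -z (the intrinsics and any distortion apply to the point x, -y, -z); pixel columns grow to the right and rows downward; lengths in m; the calibration is good to about 2 mm. A picture is of the moment at which its call begins. There is no depth.
- robot.close_job(): hands the job in; it is judged then, once.
Trained networks look in a picture, given as the dict that the camera call returned (one of the last four; its "shot" number tells which), for a name from the list of things; names that differ only in an ending like _2 or _b are one class to them, and where a whole thing is asked for, a point or a joint stands for the part that bears it (a point fixed in the world has none). Each returns a list of dicts, best first, with "confidence" (0 to 1); they miss things now and then, are a little off and sometimes report something else, mostly with a low value. They report only what shows in the picture. A call takes as long as a camera call.
- models.masks_of(picture, query): "mask" (480x640 bool, what is visible of it) and "xy" ([column, row] in pixels, amid what is visible of it).
- models.tip_of(picture, query): "xy" ([column, row] in pixels: a listed point, or the origin of a listed thing).
The state is a dict: "time": time; "joint_positions": joint angles; "qvel": joint speeds; "joint_torque": joint torques, N m; "tool_pos": TCP position; "ee_rot": TCP orientation; "wrist_force": force on the tool from outside, world axes, zero at the start; "wrist_torque": the same for the moment, N m; "width": finger opening in m; "finger_force": force on a finger pad.
Only numpy, scipy, OpenCV 4.12 (cv2) and the standard library are available. Lean on these libraries where they do the work, as an engineer would, in place of code of your own. Each camera call takes 0.05 s, during which the arm holds its last target. There are 200 camera calls.

## Working session

There is one attempt and no reset: what is moved stays moved. The work goes in short steps, Python scripts to look and compute and a tool call to move; the robot and the scene stay as the last step left them, time stands still between calls to the robot, and variables do not carry over. Pictures are saved under pics/ and viewed, at most 10 in all, crops included, and the job is handed in when it is done.

Besides the shell and the picture viewer there is one more tool, called after "Call:" as name([rows], argument=value, ...), one row to a line, values as JSON. step_arm: Moves the arm, as the interface text tells. Its arguments: {"type":"object","properties":{"commands":{"type":"array"}},"required":["commands"]}

```bash
mkdir -p pics
cat > h.py <<'E'
import numpy as np, cv2
from bench import robot, eyes, models
def ray(s,uv):
    K=np.array(s["camera_matrix"]);d=np.linalg.inv(K)@[uv[0],uv[1],1]
    d=np.array(s["rotation"])@[d[0],-d[1],-d[2]];return np.array(s["eye"]),d/np.linalg.norm(d)
def tri(s1,p1,s2,p2):
    A=[];b=[]
    (e1,d1),(e2,d2)=ray(s1,p1),ray(s2,p2)
    M=[np.eye(3)-np.outer(d,d) for d in(d1,d2)]
    x=np.linalg.solve(M[0]+M[1],M[0]@e1+M[1]@e2)
    return x,np.linalg.norm(M[0]@(x-e1)),np.linalg.norm(M[1]@(x-e2))
def proj(s,P):
    c=np.array(s["rotation"]).T@(np.array(P)-s["eye"]);u=np.array(s["camera_matrix"])@[c[0],-c[1],-c[2]];return u[:2]/u[2]
E
python3 - <<'E'
from h import *
S={n:eyes.snapshot(n) for n in("side","top")}
print([k for k in S["top"]])
for n,s in S.items():
    cv2.imwrite(f"pics/{n}0.png",s["color"][:,:,::-1]); print(n,s["eye"])
    for q in("press_a_knob","press_a_spring_foot","tin_lid","press_b_knob"):
        print(n,q,[(np.round(d["xy"],1).tolist(),round(d["confidence"],2)) for d in models.tip_of(s,q)])
print(robot.get_obs())
E
```

```text
['color', 'camera_matrix', 'eye', 'rotation', 'shot']
side [1.12552415 0.05013296 1.17598336]
side press_a_knob [([446.9, 236.0], 0.56)]
side press_a_spring_foot [([406.7, 266.1], 0.71)]
side tin_lid [([405.5, 270.2], 0.93)]
side press_b_knob [([266.5, 229.7], 0.76)]
top [ 0.43223114 -0.02381919  1.04600201]
top press_a_knob [([181.2, 225.7], 0.71)]
top press_a_spring_foot [([232.1, 242.1], 0.69)]
top tin_lid [([236.0, 241.8], 0.84)]
top press_b_knob [([379.2, 218.2], 0.67)]
{'time': 0.5, 'joint_positions': array([-1.33205958e+00,  8.71986331e-02,  1.37076441e+00, -9.95073656e-06,
        1.68362742e+00, -1.03103748e-01]), 'qvel': array([ 0.00116133, -0.00155236, -0.00046866, -0.00058843, -0.00135726,
       -0.00100957]), 'joint_torque': array([-8.13602201e-04, -3.39625025e+01, -3.02266574e+01,  7.17598340e-02,
        2.44166446e-02, -2.29011954e-05]), 'tool_pos': array([ 0.18436015, -0.51816271,  0.4046739 ]), 'ee_rot': array([3.14159149e+00, 1.00603951e-05, 3.41839379e-01]), 'wrist_force': array([-0.1931186 ,  0.07490445, -0.18252987]), 'wrist_torque': array([0.00199105, 0.07395575, 0.01158036]), 'finger_force': 0.0, 'width': 0.09420945779847227}
```

Run:
```python
from h import *
S={n:eyes.snapshot(n) for n in("side","top")}
for a,b in(((446.9,236),(181.2,225.7)),((406.7,266.1),(232.1,242.1)),((405.5,270.2),(236,241.8)),((266.5,229.7),(379.2,218.2))): print(tri(S["side"],a,S["top"],b))
import numpy as np
i=[cv2.resize(S[n]["color"][r:r+200,c:c+266,::-1],(798,600),interpolation=cv2.INTER_CUBIC) for n,r,c in(("side",150,230),("top",140,130))]
cv2.imwrite("pics/c1.png",i[0]);cv2.imwrite("pics/c2.png",i[1])
```

```text
(array([0.77887765, 0.01315689, 1.11099268]), np.float64(0.5718467269159845), np.float64(0.5718467269159839))
(array([0.77887765, 0.01315689, 1.11099268]), np.float64(0.5718467269159845), np.float64(0.5718467269159839))
(array([0.77887765, 0.01315689, 1.11099268]), np.float64(0.5718467269159845), np.float64(0.5718467269159839))
(array([0.77887765, 0.01315689, 1.11099268]), np.float64(0.5718467269159845), np.float64(0.5718467269159839))
```

View pics/c1.png

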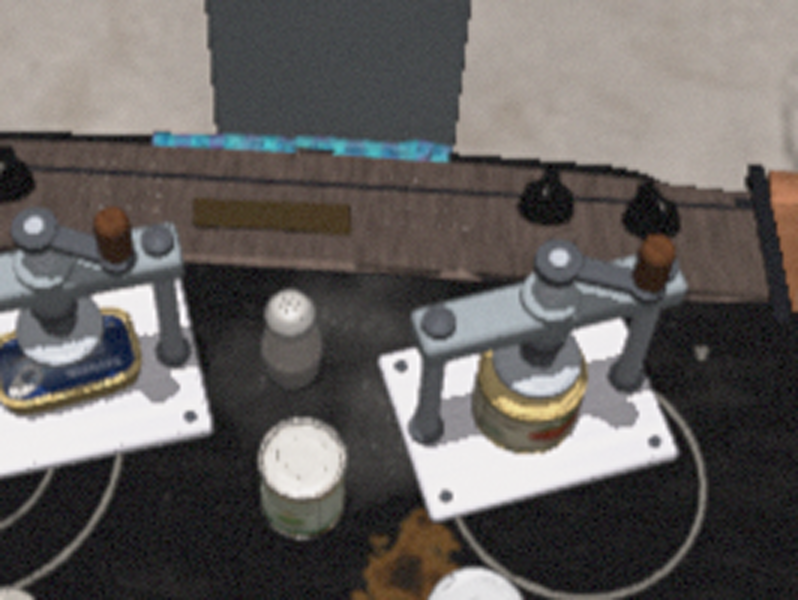

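View pics/c2.png

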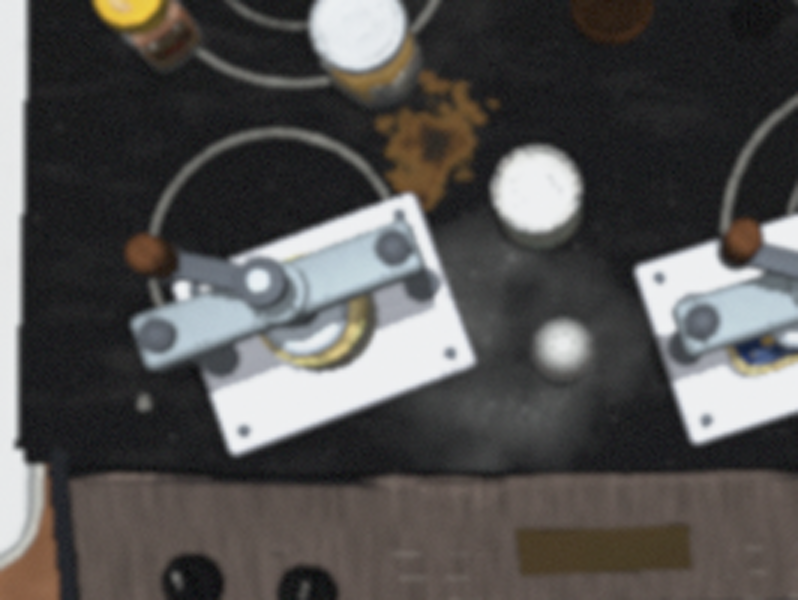

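The round-tin press is the right one in the side view, with its knob at about (448, 238). It is the left one in the top view, knob at about (180, 225) and screw head at about (217, 234). The networks agree with this, but my triangulation gives the same point for every input, so I'll check that.

Run:
```python
from h import *
s=eyes.snapshot("top");print(s["camera_matrix"],s["rotation"],ray(s,(181,225)),ray(s,(379,218)))
s=eyes.snapshot("side");print(s["camera_matrix"],s["rotation"])
```

```text
[[499.92885413   0.         321.81890319]
 [  0.         499.92885413 245.76504487]
 [  0.           0.           1.        ]] [ 0.11743133  0.00867058 -1.58699693] (array([ 0.43223114, -0.02381919,  1.04600201]), np.float64(1.0)) (array([ 0.43223114, -0.02381919,  1.04600201]), np.float64(1.0))
[[609.6758327    0.         327.66608304]
 [  0.         609.6758327  231.10350528]
 [  0.           0.           1.        ]] [0.53617228 0.01105965 1.64557586]
```

The camera rotation is given as roll/pitch/yaw, so I'll fix the helper.

```bash
sed -i 's/np.array(s\["rotation"\])/Rm(s)/g' h.py
cat >> h.py <<'E'
from scipy.spatial.transform import Rotation as R
def Rm(s): return R.from_euler("xyz",s["rotation"]).as_matrix()
E
python3 - <<'E'
from h import *
S={n:eyes.snapshot(n) for n in("side","top")}
for n,a,b in(("knob",(446.9,236),(181.2,225.7)),("foot",(406.7,266.1),(232.1,242.1)),("lid",(405.5,270.2),(236,241.8)),("bknob",(266.5,229.7),(379.2,218.2)),("screwtop",(230+560/3,150+257/3),(130+264/3,140+281/3)),
 ("nutR",(230+659/3,150+268/3),(130+158/3,140+336/3)),("nutL",(230+437/3,150+321/3),(130+394/3,140+247/3))):
    x,e,_=tri(S["side"],a,S["top"],b);print(n,np.round(x,4),"err",round(e*2,4))
E
```

```text
knob [0.5651 0.2112 0.2366] err 0.0015
foot [0.5549 0.1542 0.0934] err 0.0016
lid [0.557  0.1514 0.0787] err 0.0023
bknob [ 0.5722 -0.113   0.2333] err 0.0011
screwtop [0.5541 0.1582 0.2122] err 0.0031
nutR [0.5295 0.2286 0.1652] err 0.0016
nutL [0.5797 0.0886 0.169 ] err 0.0008
```

Everything is consistent: crank radius 55 mm, knob centre at z≈0.237 (press highest part), axis ≈(0.5545, 0.157), nut midpoint agrees. First I raise the arm and turn the tool so that tool x = world +y and tool y = world +x.

Call:
step_arm([
  [[0,0,-16,0,0,-0.1756,60],[0,0,-16,0,0,-0.1756,60],[0,0,-16,0,0,-0.1756,60],[0,0,-16,0,0,-0.1756,60],[0,0,-16,0,0,-0.1756,60],[0,0,-10,0,0,-0.1756,60],[0,0,-10,0,0,-0.1756,60]],
])

```text
time: 1.68
tool_pos: [0.1843, -0.5181, 0.5052]
ee_rot: [3.141, 0.0, 1.577]
wrist_force: [-0.6, 0.5, -0.1]
width: 0.0597
finger_force: 0.0
```

Call:
step_arm([
  [[52,27,0,0,0,0,60],[52,27,0,0,0,0,60],[52,27,0,0,0,0,60],[52,27,0,0,0,0,60],[52,27,0,0,0,0,60],[52,27,0,0,0,0,60],[52,27,0,0,0,0,60],[52,27,0,0,0,0,60],[52,27,0,0,0,0,60],[52,27,0,0,0,0,60],[52,27,0,0,0,0,60],[52,27,0,0,0,0,60],[52,27,0,0,0,0,60],[52,27,0,0,0,0,60],[0,0,0,0,0,0,60]],
])

```text
time: 3.55
tool_pos: [0.5637, 0.2132, 0.5016]
ee_rot: [-3.137, 0.001, 1.576]
wrist_force: [0.1, 0.4, 0.3]
width: 0.06
finger_force: 0.0
```

Call:
step_arm([
  [[-2,1.5,-1,0,0,0,60],[0,0,25,0,0,0,60],[0,0,25,0,0,0,60],[0,0,20,0,0,0,60],[0,0,0,0,0,0,60]],
])

```text
time: 4.18
tool_pos: [0.5631, 0.206, 0.4349]
ee_rot: [-3.139, 0.001, 1.569]
wrist_force: [0.0, -0.2, 0.9]
width: 0.0597
finger_force: 0.0
```

Run:
```python
from h import *
print(robot.get_obs()["tool_pos"])
S={n:eyes.snapshot(n) for n in("side","top")}
i=[cv2.resize(S[n]["color"][r:r+150,c:c+100,::-1],(400,600),interpolation=cv2.INTER_CUBIC) for n,r,c in(("side",150,380),("top",150,140))]
cv2.imwrite("pics/g.png",np.hstack(i))
```

```text
[0.56308334 0.20601959 0.43491162]
```

View pics/g.png

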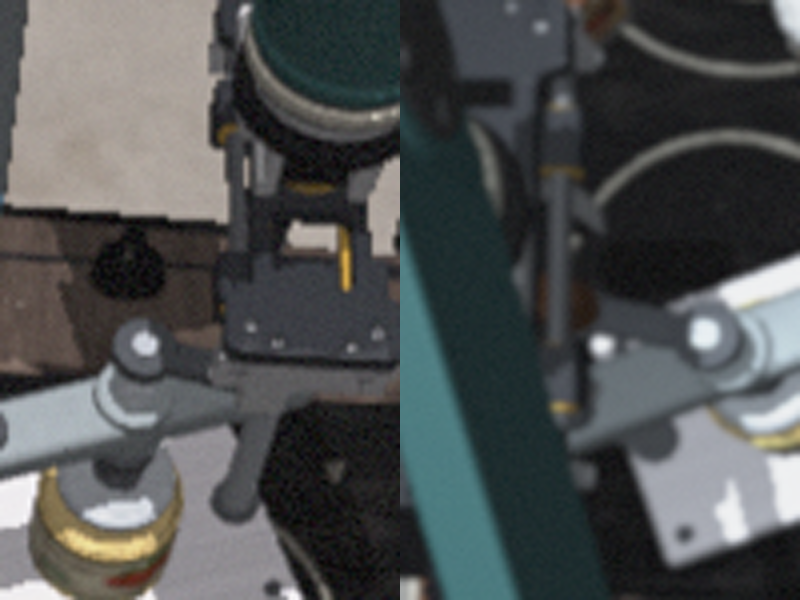

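The knob shows between the open fingers in the top view (about 181, 225) and is hidden behind the gripper in the side view. I'll shift a little in y, lower and close.

Call:
step_arm([
  [[4,2,7,0,0,0,60],[0,0,6,0,0,0,60],[0,0,0,0,0,0,60],[0,0,0,0,0,0,10],[0,0,0,0,0,0,10],[0,0,0,0,0,0,10],[0,0,0,0,0,0,10]],
])

```text
time: 5.15
tool_pos: [0.5657, 0.2119, 0.4228]
ee_rot: [3.141, 0.0, 1.571]
wrist_force: [-0.5, -1.1, 0.4]
width: 0.0234
finger_force: 0.0
```

Call:
step_arm([
  [[0,0,0,0,0,0,10],[0,0,0,0,0,0,10],[0,0,0,0,0,0,10]],
])

```text
time: 5.52
tool_pos: [0.5659, 0.2119, 0.4228]
ee_rot: [3.141, -0.0, 1.571]
wrist_force: [3.2, 0.1, -0.1]
width: 0.0213
finger_force: 30.0
```

Run:
```python
import numpy as np
th0=np.degrees(np.arctan2(.0542,.0106));print(th0)
# tool x=+y, tool y=+x, tool z=-z ; 10 deg/row
a=np.radians(th0-10*np.arange(0,46))
for i in range(45):
    print(i, round(55*(np.sin(a[i+1])-np.sin(a[i])),1), round(55*(np.cos(a[i+1])-np.cos(a[i])),1),.83)
```

```text
78.93422419942286
0 -2.7 9.2 0.83
1 -4.2 8.6 0.83
2 -5.6 7.7 0.83
3 -6.9 6.7 0.83
4 -8.0 5.4 0.83
5 -8.8 3.9 0.83
6 -9.3 2.3 0.83
7 -9.6 0.7 0.83
8 -9.5 -1.0 0.83
9 -9.2 -2.7 0.83
10 -8.6 -4.2 0.83
11 -7.7 -5.6 0.83
12 -6.7 -6.9 0.83
13 -5.4 -8.0 0.83
14 -3.9 -8.8 0.83
15 -2.3 -9.3 0.83
16 -0.7 -9.6 0.83
17 1.0 -9.5 0.83
18 2.7 -9.2 0.83
19 4.2 -8.6 0.83
20 5.6 -7.7 0.83
21 6.9 -6.7 0.83
22 8.0 -5.4 0.83
23 8.8 -3.9 0.83
24 9.3 -2.3 0.83
25 9.6 -0.7 0.83
26 9.5 1.0 0.83
27 9.2 2.7 0.83
28 8.6 4.2 0.83
29 7.7 5.6 0.83
30 6.7 6.9 0.83
31 5.4 8.0 0.83
32 3.9 8.8 0.83
33 2.3 9.3 0.83
34 0.7 9.6 0.83
35 -1.0 9.5 0.83
36 -2.7 9.2 0.83
37 -4.2 8.6 0.83
38 -5.6 7.7 0.83
39 -6.9 6.7 0.83
40 -8.0 5.4 0.83
41 -8.8 3.9 0.83
42 -9.3 2.3 0.83
43 -9.6 0.7 0.83
44 -9.5 -1.0 0.83
```

Gripped (21 mm, 30 N). First 60°, then a force check.

Call:
step_arm([
  [[-2.7,9.2,0.83,0,0,0,10],[-4.2,8.6,0.83,0,0,0,10],[-5.6,7.7,0.83,0,0,0,10],[-6.9,6.7,0.83,0,0,0,10],[-8.0,5.4,0.83,0,0,0,10],[-8.8,3.9,0.83,0,0,0,10]],
])

```text
time: 6.28
tool_pos: [0.6076, 0.1751, 0.4177]
ee_rot: [3.141, -0.0, 1.571]
wrist_force: [-2.2, 3.0, 3.3]
width: 0.0212
finger_force: 30.0
```

```bash
cat >> h.py <<'E'
def look(name=None):
    S={n:eyes.snapshot(n) for n in("side","top")}
    o=robot.get_obs();p=o["tool_pos"];f=o["wrist_force"]
    d=p[:2]-[.5545,.157];th=np.degrees(np.arctan2(d[1],d[0]));u=d/np.linalg.norm(d)
    print("t",round(o["time"],2),"r",np.linalg.norm(d).round(4),"th",th.round(1),"z",p[2].round(4),"Frad,Ftan(cw),Fz",(f[:2]@u).round(2),(f[0]*u[1]-f[1]*u[0]).round(2),f[2].round(2))
    for q in("press_a_spring_foot","tin_lid"):
        k={n:models.tip_of(s,q) for n,s in S.items()}
        print(q,{n:[(np.round(d["xy"],1).tolist(),round(d["confidence"],2)) for d in v[:2]] for n,v in k.items()})
        if k["side"]:
            e,dd=ray(S["side"],k["side"][0]["xy"]) # height where ray is nearest the axis
            t=((np.array([.5545,.157])-e[:2])@dd[:2])/(dd[:2]@dd[:2]);print("  z on axis",(e+t*dd).round(4))
    if name: cv2.imwrite(f"pics/{name}.png",cv2.resize(S["side"]["color"][200:350,340:490,::-1],(600,600),interpolation=cv2.INTER_CUBIC))
E
python3 -c "from h import *;look('a1')"
```

```text
t 6.38 r 0.056 th 17.9 z 0.4176 Frad,Ftan(cw),Fz -0.83 1.14 1.82
press_a_spring_foot {'side': [([407.1, 270.1], 0.53)], 'top': []}
  z on axis [0.5543 0.1561 0.0748]
tin_lid {'side': [([406.4, 271.4], 0.62)], 'top': [([236.3, 241.7], 0.79)]}
  z on axis [0.5542 0.1553 0.0686]
```

View pics/a1.png

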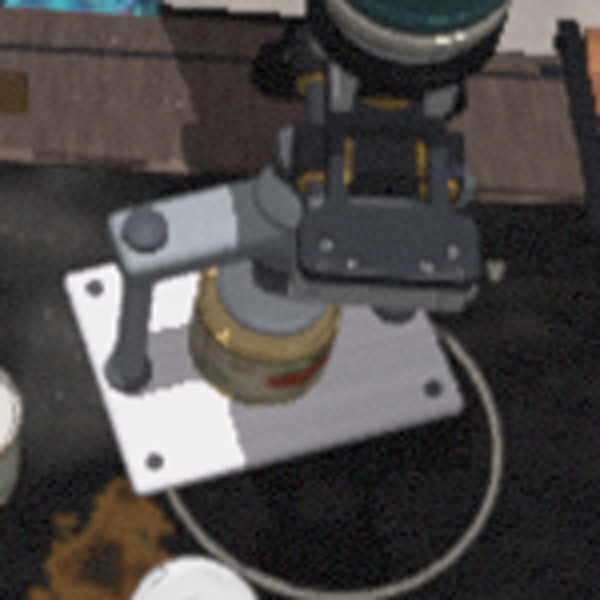

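The crank follows: r is 55–56 mm, z has dropped 5 mm, and drag at the end of the motion is about 3.5 N. The picture shows the foot still just above the lid of the upright tin, near crop (265, 300). I'll go on in short calls and watch for the rise in drag at contact.

Call:
step_arm([
  [[-9.3,2.3,0.83,0,0,0,10],[-9.6,0.7,0.83,0,0,0,10],[-9.5,-1.0,0.83,0,0,0,10]],
])

```text
time: 6.95
tool_pos: [0.6092, 0.147, 0.4152]
ee_rot: [3.141, -0.001, 1.571]
wrist_force: [-0.0, 3.0, 3.0]
width: 0.0213
finger_force: 30.0
```

Call:
step_arm([
  [[-9.2,-2.7,0.83,0,0,0,10],[-8.6,-4.2,0.83,0,0,0,10]],
])

```text
time: 7.2
tool_pos: [0.6021, 0.1288, 0.4136]
ee_rot: [3.141, -0.0, 1.571]
wrist_force: [-0.6, 2.6, 2.9]
width: 0.0209
finger_force: 30.0
```

```bash
python3 -c "from h import *;look()"
```

```text
t 7.3 r 0.0553 th -31.3 z 0.4134 Frad,Ftan(cw),Fz -0.81 1.04 3.16
press_a_spring_foot {'side': [], 'top': []}
tin_lid {'side': [([405.2, 272.5], 0.68)], 'top': []}
  z on axis [0.5539 0.1535 0.0628]
```

Call:
step_arm([
  [[-7.7,-5.6,0.83,0,0,0,10],[-6.7,-6.9,0.83,0,0,0,10]],
])

```text
time: 7.75
tool_pos: [0.5899, 0.1152, 0.412]
ee_rot: [3.139, -0.001, 1.572]
wrist_force: [2.8, 1.9, 2.6]
width: 0.0216
finger_force: 30.0
```

Call:
step_arm([
  [[-5.4,-8.0,0.83,0,0,0,10],[-3.9,-8.8,0.83,0,0,0,10]],
])

```text
time: 8.0
tool_pos: [0.5725, 0.1056, 0.4102]
ee_rot: [3.141, -0.001, 1.571]
wrist_force: [1.6, 3.1, 2.9]
width: 0.0214
finger_force: 30.0
```

```bash
python3 -c "from h import *;look('a2')"
```

```text
t 8.1 r 0.0545 th -71.3 z 0.4101 Frad,Ftan(cw),Fz -2.07 1.23 3.02
press_a_spring_foot {'side': [([407.1, 273.5], 0.78)], 'top': []}
  z on axis [0.5546 0.1576 0.0603]
tin_lid {'side': [([405.7, 272.4], 0.66)], 'top': []}
  z on axis [0.554  0.1544 0.0637]
```

View pics/a2.png

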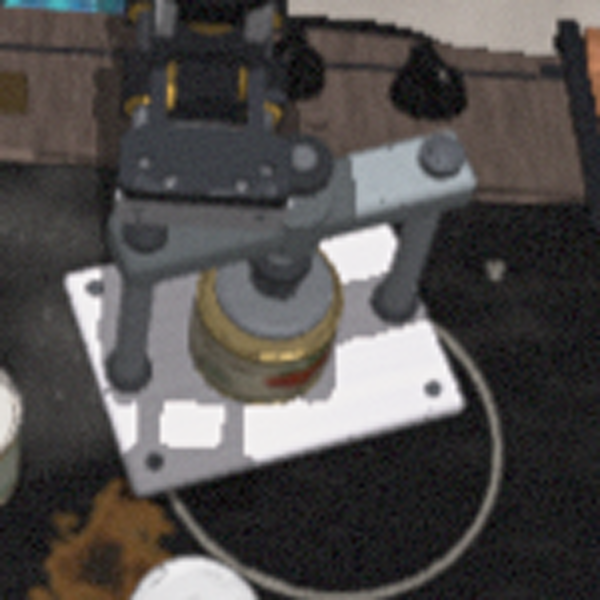

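The foot (crop centre about 278, 292) is close over the lid and the tin is upright. Drag is still about 2.5–3.4 N, so there's no contact by 150°.

Call:
step_arm([
  [[-2.3,-9.3,0.83,0,0,0,10],[-0.7,-9.6,0.83,0,0,0,10]],
])

```text
time: 8.55
tool_pos: [0.5542, 0.1028, 0.4087]
ee_rot: [3.139, -0.0, 1.571]
wrist_force: [3.8, 3.0, 2.6]
width: 0.0213
finger_force: 30.0
```

```bash
cat >> h.py <<'E'
def crop(tag):
    s=eyes.snapshot("side");np.save(f"c_{tag}.npy",s["color"])
E
python3 -c "from h import *;look();crop('170')"
```

```text
t 8.65 r 0.0541 th -91.2 z 0.4085 Frad,Ftan(cw),Fz -1.48 -1.34 2.49
press_a_spring_foot {'side': [([408.4, 273.6], 0.65)], 'top': []}
  z on axis [0.5551 0.1601 0.0612]
tin_lid {'side': [], 'top': []}
```

Call:
step_arm([
  [[1.0,-9.5,0.83,0,0,0,10],[2.7,-9.2,0.83,0,0,0,10]],
])

```text
time: 9.15
tool_pos: [0.5354, 0.1064, 0.407]
ee_rot: [3.139, 0.0, 1.571]
wrist_force: [4.3, 2.3, 2.5]
width: 0.0213
finger_force: 30.0
```

```bash
python3 -c "from h import *;look();crop('190')"
```

```text
t 9.25 r 0.054 th -111.6 z 0.4068 Frad,Ftan(cw),Fz -2.36 -0.44 2.87
press_a_spring_foot {'side': [([408.8, 271.8], 0.8)], 'top': []}
  z on axis [0.5551 0.1601 0.0693]
tin_lid {'side': [([406.7, 270.9], 0.87)], 'top': []}
  z on axis [0.5543 0.1557 0.071 ]
```

Call:
step_arm([
  [[4.2,-8.6,0.83,0,0,0,10],[5.6,-7.7,0.83,0,0,0,10]],
])

```text
time: 9.75
tool_pos: [0.5192, 0.1161, 0.4053]
ee_rot: [3.139, 0.001, 1.57]
wrist_force: [5.5, 0.8, 1.9]
width: 0.0214
finger_force: 30.0
```

Run:
```python
from h import *
look();crop('210')
g={k:np.float32(cv2.cvtColor(np.load(f"c_{k}.npy"),cv2.COLOR_RGB2GRAY)) for k in("170","190","210")}
# centre column band of foot front edge/lid rim
for k in g: print(k,np.round(g[k][268:296,404:412].mean(1)).astype(int).tolist())
```

```text
t 9.85 r 0.054 th -131.8 z 0.4052 Frad,Ftan(cw),Fz -3.03 -0.76 1.89
press_a_spring_foot {'side': [([406.9, 271.5], 0.79)], 'top': []}
  z on axis [0.5544 0.1563 0.0687]
tin_lid {'side': [([407.5, 272.5], 0.61)], 'top': []}
  z on axis [0.5547 0.1579 0.065 ]
170 [57, 50, 44, 44, 51, 62, 87, 110, 118, 146, 194, 216, 218, 221, 220, 178, 110, 155, 206, 205, 187, 159, 100, 87, 96, 89, 82, 76]
190 [59, 54, 47, 44, 49, 62, 88, 109, 119, 153, 199, 216, 218, 221, 221, 179, 111, 148, 189, 181, 170, 147, 97, 86, 95, 88, 79, 73]
210 [59, 57, 48, 44, 50, 62, 87, 111, 119, 126, 132, 133, 132, 136, 139, 122, 95, 112, 126, 126, 121, 109, 85, 85, 94, 87, 78, 72]
```

The foot edge (row 283) didn't move between 170° and 190°, which suggests the foot is already on the lid. I'll compare with the earlier saved crops.

Run:
```python
from h import *
def prof(im): return im
G={}
for k,f in(("0","c1"),("61","a1"),("150","a2")):
    im=cv2.cvtColor(cv2.imread(f"pics/{f}.png"),cv2.COLOR_BGR2GRAY)
    if k=="0": im=cv2.resize(im,(266,200),interpolation=cv2.INTER_AREA);ox,oy=230,150
    else: im=cv2.resize(im,(150,150),interpolation=cv2.INTER_AREA);ox,oy=340,200
    G[k]=(im,ox,oy)
for k in("170","190","210"): G[k]=(cv2.cvtColor(np.load(f"c_{k}.npy"),cv2.COLOR_RGB2GRAY),0,0)
for x0,x1 in((396,402),(404,412),(414,418)):
  for k,(im,ox,oy) in G.items(): print(x0,k,np.float32(im)[272-oy:292-oy,x0-ox:x1-ox].mean(1).round().astype(int).tolist())
```

```text
396 0 [117, 115, 113, 111, 108, 113, 122, 119, 109, 115, 140, 175, 192, 195, 180, 142, 111, 90, 90, 92]
396 61 [118, 118, 116, 115, 114, 110, 109, 108, 106, 107, 120, 129, 126, 121, 110, 93, 86, 85, 87, 88]
396 150 [119, 120, 119, 116, 114, 114, 110, 108, 108, 107, 106, 111, 112, 111, 105, 93, 85, 83, 87, 87]
396 170 [119, 120, 118, 116, 116, 114, 110, 109, 107, 109, 109, 120, 138, 144, 136, 118, 105, 88, 87, 88]
396 190 [120, 120, 118, 116, 116, 113, 110, 108, 106, 105, 106, 110, 112, 111, 105, 92, 85, 84, 86, 85]
396 210 [120, 119, 116, 117, 116, 114, 109, 107, 107, 107, 105, 111, 113, 111, 104, 92, 84, 84, 86, 86]
404 0 [96, 112, 121, 153, 196, 217, 221, 221, 212, 168, 105, 104, 118, 162, 204, 205, 187, 158, 103, 88]
404 61 [68, 91, 112, 119, 121, 121, 121, 123, 126, 128, 112, 97, 106, 114, 117, 116, 110, 99, 85, 87]
404 150 [53, 64, 86, 110, 119, 121, 122, 121, 121, 127, 128, 113, 96, 106, 115, 119, 140, 146, 103, 89]
404 170 [51, 62, 87, 110, 118, 146, 194, 216, 218, 221, 220, 178, 110, 155, 206, 205, 187, 159, 100, 87]
404 190 [49, 62, 88, 109, 119, 153, 199, 216, 218, 221, 221, 179, 111, 148, 189, 181, 170, 147, 97, 86]
404 210 [50, 62, 87, 111, 119, 126, 132, 133, 132, 136, 139, 122, 95, 112, 126, 126, 121, 109, 85, 85]
414 0 [118, 133, 168, 204, 216, 215, 212, 202, 168, 120, 109, 129, 172, 200, 200, 188, 149, 102, 83, 80]
414 61 [89, 89, 94, 104, 118, 122, 121, 122, 122, 112, 103, 109, 116, 115, 116, 113, 100, 83, 81, 79]
414 150 [111, 115, 118, 120, 120, 122, 122, 122, 122, 120, 111, 102, 108, 116, 116, 124, 120, 94, 83, 80]
414 170 [113, 116, 118, 119, 121, 136, 152, 183, 210, 198, 163, 128, 165, 200, 201, 190, 150, 99, 82, 80]
414 190 [112, 117, 128, 154, 190, 216, 216, 214, 210, 197, 162, 130, 166, 201, 200, 188, 150, 99, 81, 82]
414 210 [110, 114, 128, 154, 190, 214, 216, 213, 210, 197, 163, 128, 166, 200, 200, 190, 150, 100, 81, 81]
```

The foot edge moved about 1.2 px from 0 to 61°, about another 1.2 px by 150°, and then stopped. Contact was therefore at about 122° (gap ≈10 mm, within 8–20), and the crank is now at 210° by both angle and z. The target is about 302°, so 9 rows of 10° remain.

Call:
step_arm([
  [[6.9,-6.7,0.83,0,0,0,10],[8.0,-5.4,0.83,0,0,0,10],[8.8,-3.9,0.83,0,0,0,10],[9.3,-2.3,0.83,0,0,0,10],[9.6,-0.7,0.83,0,0,0,10]],
])

```text
time: 10.72
tool_pos: [0.4999, 0.1589, 0.4011]
ee_rot: [3.141, 0.003, 1.57]
wrist_force: [5.6, -3.2, 2.3]
width: 0.0212
finger_force: 30.0
```

Call:
step_arm([
  [[9.5,1.0,0.83,0,0,0,10],[9.2,2.7,0.83,0,0,0,10],[8.6,4.2,0.83,0,0,0,10],[7.7,5.6,0.83,0,0,0,10],[0,0,0,0,0,0,10],[0,0,0,0,0,0,10]],
])

```text
time: 11.48
tool_pos: [0.5135, 0.1941, 0.3977]
ee_rot: [-3.141, 0.0, 1.571]
wrist_force: [2.1, -2.7, 3.7]
width: 0.0214
finger_force: 30.0
```

Run:
```python
from h import *
look("a3");crop('300')
g=np.float32(cv2.cvtColor(np.load("c_300.npy"),cv2.COLOR_RGB2GRAY))
for x0,x1 in((404,412),(414,418)): print(g[272:292,x0:x1].mean(1).round().astype(int).tolist())
```

```text
t 11.57 r 0.0552 th 138.0 z 0.3978 Frad,Ftan(cw),Fz -2.83 -0.46 4.02
press_a_spring_foot {'side': [([407.0, 272.4], 0.59)], 'top': [([231.8, 244.7], 0.83)]}
  z on axis [0.5545 0.1569 0.0649]
tin_lid {'side': [([402.8, 272.8], 0.65)], 'top': [([236.0, 240.5], 0.52)]}
  z on axis [0.5531 0.1489 0.0593]
[49, 54, 78, 106, 120, 152, 198, 217, 217, 221, 220, 179, 110, 155, 206, 204, 186, 160, 99, 88]
[93, 108, 116, 118, 133, 148, 152, 151, 143, 127, 117, 106, 113, 134, 145, 142, 123, 94, 83, 81]
```

The foot edge is unchanged and the crank is at 300°, about 178° past contact. Now I release and rise.

Call:
step_arm([
  [[0,0,0,0,0,0,55],[0,0,0,0,0,0,55],[0,0,0,0,0,0,55],[0,0,0,0,0,0,55],[0,0,-15,0,0,0,55],[0,0,-30,0,0,0,55],[0,0,-40,0,0,0,55],[0,0,-40,0,0,0,55],[0,-40,0,0,0,0,55],[0,-50,0,0,0,0,55],[0,-50,0,0,0,0,55],[0,0,0,0,0,0,55]],
])

```text
time: 13.32
tool_pos: [0.3707, 0.1937, 0.5255]
ee_rot: [3.137, -0.002, 1.573]
wrist_force: [1.1, -0.4, -0.0]
width: 0.0549
finger_force: 0.0
```

Run:
```python
from h import *
S={n:eyes.snapshot(n) for n in("side","top")}
p=[models.tip_of(S[n],"press_a_knob") for n in("side","top")]
print([[(d["xy"],d["confidence"]) for d in q[:2]] for q in p])
if all(p): print(tri(S["side"],p[0][0]["xy"],S["top"],p[1][0]["xy"]))
cv2.imwrite("pics/f.png",cv2.resize(S["side"]["color"][200:350,340:490,::-1],(600,600),interpolation=cv2.INTER_CUBIC))
print(robot.get_obs()["tool_pos"])
g=np.float32(cv2.cvtColor(S["side"]["color"],cv2.COLOR_RGB2GRAY))
for x0,x1 in((404,412),): print(g[272:292,x0:x1].mean(1).round().astype(int).tolist())
```

```text
[[([432.6, 220.8], 0.63), ([403.7, 273.5], 0.51)], [([193.2, 258.8], 0.45)]]
(array([0.51375645, 0.19494274, 0.20504585]), np.float64(0.004839513042832191), np.float64(0.004839513042832255))
[0.37446924 0.19385791 0.52294744]
[51, 52, 78, 106, 120, 152, 198, 217, 217, 222, 219, 179, 111, 155, 207, 206, 186, 160, 100, 88]
```

View pics/f.png

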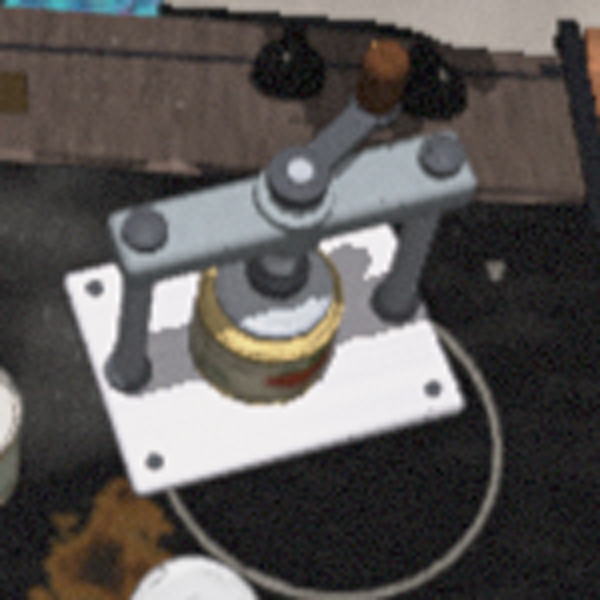

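The arm is clear, the crank stands at 138° (300° turned), the tin is upright, and the foot is on the lid (crop about 278, 295). Handing in.

```bash
python3 -c "
from bench import robot
print(robot.close_job())"
```

```text
the job is handed in; nothing more can be done
None
```

I wound the round-tin press's crank about 300° clockwise, roughly 178° past where the foot met the lid (contact judged from camera images at about 122°, give or take 10°), then let go and moved clear. The job is handed in; no verdict came back, and I did not touch the other press.

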